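# Clamp down the lacquer pressure pot

## Task

The lid of the wide pressure pot is being drawn down evenly with its four bar-handled clamp screws: a bar that points at the lid's centre is loose, one turned 45 degrees clockwise from there is half tight, and one that lies square to the line to the centre is tight. Two opposite screws are already about half tight: finish this first pass by turning the two loose ones clockwise to half tight too and let go. Then make the second pass crisscross, turning each screw once more by about 45 degrees clockwise to tight: first the two screws of one opposite pair, let go, then the other two.

Things in the scene. Friction and masses are not known exactly. Their poses are not given: they have to be found in the camera images.
- pot: low, wide grey pressure pot, flat aluminium lid 240 mm across, fixed. Origin: centre of underside, on the bench; z up. Lid top at 126 mm. Clamp screws 92 mm from its axis towards the pot's +x (clamp1), +y (clamp2), -x (clamp3), -y (clamp4). On the lid's centre a brass fitting 26 mm wide up to 160 mm; gauge and plug between clamps below 141 mm. Not the narrow steel canister with three wing nuts.
- clamp1 (a joint): clamp screw on the pot's +x side: a level steel bar 60 long, 14 wide, 26 mm tall, 148 to 174 mm above the pot's origin, centred on the upright turning axis. Rad, growing clockwise from above: 0 bar points at lid centre (loose), 0.785 half, 1.571 bar square to that (tight). 0.15 N m of plain friction, stays where left, no rise; stops only at -0.5 and 2.1.
- clamp2 (a joint): clamp screw on the pot's +y side: a level steel bar 60 long, 14 wide, 26 mm tall, 148 to 174 mm above the pot's origin, centred on the upright turning axis. Rad, growing clockwise from above: 0 bar points at lid centre (loose), 0.785 half, 1.571 bar square to that (tight). 0.15 N m of plain friction, stays where left, no rise; stops only at -0.5 and 2.1.
- clamp3 (a joint): clamp screw on the pot's -x side: a level steel bar 60 long, 14 wide, 26 mm tall, 148 to 174 mm above the pot's origin, centred on the upright turning axis. Rad, growing clockwise from above: 0 bar points at lid centre (loose), 0.785 half, 1.571 bar square to that (tight). 0.15 N m of plain friction, stays where left, no rise; stops only at -0.5 and 2.1.
- clamp4 (a joint): clamp screw on the pot's -y side: a level steel bar 60 long, 14 wide, 26 mm tall, 148 to 174 mm above the pot's origin, centred on the upright turning axis. Rad, growing clockwise from above: 0 bar points at lid centre (loose), 0.785 half, 1.571 bar square to that (tight). 0.15 N m of plain friction, stays where left, no rise; stops only at -0.5 and 2.1.
There are look-alikes about, which are no part of the job. What is meant by the pot is not orange, and is the larger of those in its own colour.

How it is judged (in metres and radians):
On the way, in this order (a step that is already met when the one before it is completed fails the run):
1. first pass complete: all four screws half tight (45 degrees, within 16 degrees), at rest and released (value of joint clamp1 between 0.505 and 1.065 rad and value of joint clamp2 between 0.505 and 1.065 rad and value of joint clamp3 between 0.505 and 1.065 rad and value of joint clamp4 between 0.505 and 1.065 rad and contact force between the fingers and pot below 0.3 N and velocity of joint clamp1 between -0.1 and 0.1 rad/s and velocity of joint clamp2 between -0.1 and 0.1 rad/s and velocity of joint clamp3 between -0.1 and 0.1 rad/s and velocity of joint clamp4 between -0.1 and 0.1 rad/s), for 0.2 s.
2. second pass, first opposite pair: one opposite pair tight (90 degrees, within 12 degrees) while the other pair is still half tight (within 16 degrees), at rest and released (((value of joint clamp1 between 1.361 and 1.781 rad and value of joint clamp3 between 1.361 and 1.781 rad and value of joint clamp2 between 0.505 and 1.065 rad and value of joint clamp4 between 0.505 and 1.065 rad) or (value of joint clamp2 between 1.361 and 1.781 rad and value of joint clamp4 between 1.361 and 1.781 rad and value of joint clamp1 between 0.505 and 1.065 rad and value of joint clamp3 between 0.505 and 1.065 rad)) and contact force between the fingers and pot below 0.3 N and velocity of joint clamp1 between -0.1 and 0.1 rad/s and velocity of joint clamp2 between -0.1 and 0.1 rad/s and velocity of joint clamp3 between -0.1 and 0.1 rad/s and velocity of joint clamp4 between -0.1 and 0.1 rad/s), for 0.2 s.
At the end, for the whole second after the job is handed in: All four bars stand square to the line to the lid's centre (90 degrees clockwise of pointing at it, within 12 degrees), at rest and released (value of joint clamp1 between 1.361 and 1.781 rad and value of joint clamp2 between 1.361 and 1.781 rad and value of joint clamp3 between 1.361 and 1.781 rad and value of joint clamp4 between 1.361 and 1.781 rad and contact force between the fingers and pot below 0.3 N and velocity of joint clamp1 between -0.1 and 0.1 rad/s and velocity of joint clamp2 between -0.1 and 0.1 rad/s and velocity of joint clamp3 between -0.1 and 0.1 rad/s and velocity of joint clamp4 between -0.1 and 0.1 rad/s); the robot touches nothing.
It also fails if it takes over 67 s, if anything falls off the work surface, if the arm or the gripper's body presses on something with over 40 N, if the wrist force passes 120 N, or if a joint passes its speed limit or range.

## Robot

A 6-joint arm with a two-finger parallel gripper is mounted at the origin on the work surface. World frame = base frame: x ahead of the robot, y to its left, z up, the work surface at z = 0. Lengths are in mm, angles in rad, forces in N, time in s.
With the tool pointing down it reaches from about 350 to 975 mm from the base axis. Payload 7.1 kg.
Tool frame: the origin (TCP) lies on the front face of the gripper's body, between the roots of the fingers; the fingertips stand 80 mm ahead of it and the grasp point (between the pads) lies 61 mm ahead of it (env.tips_ahead is the distance from the TCP to the fingertips, in mm); z points along the fingers, y is the line along which they close (so a half turn about z gives the same grasp; the last joint's range is limited). The gripper opens to 88 mm and grips with 3 to 60 N. Pads are 20 mm wide; open, the fingers measure 115 mm over their backs; the gripper's body (75 mm by 178 mm) begins 61 mm behind the grasp point.
Start: joints at [-1.294, 0.423, 1.63, -0, 1.089, -0.019], TCP at [182.209, -597.834, 302.675] pointing down, gripper open.
Joint ranges: [-3, 3], [-0.9, 2.11], [0.09, 2.58], [-1.31, 4.45], [0.11, 2.69], [-2.54, 2.54]. Speed limits (rad/s): [2.39, 2.39, 3.01, 3.14, 3.14, 3.14].

## Interface

Orientations are given as a unit quaternion [x, y, z, w].
In Python, from station import env, set_gripper, viewer, workorder gives the robot as it stands. Calls block until the motion is done:
- env.reach(position, orientation): joint-space move of the TCP to a pose.
- env.move_l(position, rot=None, rate=150, f_stop=None): straight line of the TCP; rot=None keeps the orientation; rate is the mean speed in mm/s. With f_stop (N) it stops when the force on the tool has changed by that much, and returns True; else False.
- env.move_joints(angles): joint-space move.
- set_gripper(opening): finger opening in mm; the grip force is fixed at half the most; returns when the fingers have stopped.
- env.hold(seconds).
- env.ik(position, orientation): joint angles nearest the present ones, or None.
- env.read_state(): the state.
- viewer.camera(name): name is "side" or "top" or "wrist"; returns the picture (384x512x3 uint8, blue, green, red); there is no depth.
- viewer.camera_params(name): a dict with "fx", "fy", "cx", "cy" (pixels), "pose" (4x4, takes a point from camera to world coordinates); the wrist camera has in their place "tool_from_camera" (4x4, takes a point from camera to tool coordinates, whose origin is the TCP and whose axes are the flange's). Camera axes: x right, y up, looking along -z (the intrinsics and any distortion apply to the point x, -y, -z); pixel columns grow to the right and rows downward; lengths in mm; the calibration is good to about 2 mm. A picture is of the moment at which its call begins: read the wrist's pose just before it. camera_params takes no time and is no camera call.
A pose or a line that the arm cannot do raises env.IKError and nothing moves.
- workorder.sign_off(): hands the job in; it is judged then, once.
The state is a dict: "time_s": time; "qpos": joint angles; "dq": joint speeds; "tau": joint torques, N m; "tool_pos": TCP position; "orientation": TCP orientation; "force": force on the tool from outside, world axes, zero at the start; "wrist_torque": the same for the moment, N m; "width": finger opening in mm; "grip_force": force on a finger pad.
Only numpy, scipy, OpenCV 4.12 (cv2) and the standard library are available. Lean on these libraries where they do the work, as an engineer would, in place of code of your own. Each camera call takes 0.05 s, during which the arm holds its last target. There are 200 camera calls.

## Working session

There is one attempt and no reset: what is moved stays moved. The work goes in short steps, each a Python script; the robot and the scene stay as the last script left them, time stands still between calls to the robot, and variables do not carry over. Pictures are saved under pics/ and viewed, at most 10 in all, crops included, and the job is handed in when it is done.

```bash
mkdir -p pics; ls
python3 - <<'E'
from station import env, viewer
import cv2, numpy as np
for n in ("top","side"):
    cv2.imwrite(f"pics/{n}0.png", viewer.camera(n))
    p=viewer.camera_params(n); print(n,{k:(np.round(v,3).tolist() if hasattr(v,'__len__') else v) for k,v in p.items()})
p=viewer.camera_params("wrist"); print({k:(np.round(v,3).tolist() if hasattr(v,'__len__') else v) for k,v in p.items()})
s=env.read_state();print(s["time_s"],s["orientation"])
E
```

```text
pics
top {'fx': 467.525145530626, 'fy': 467.525145530626, 'cx': 256.6335903352649, 'cy': 189.02095226577643, 'pose': [[-0.019, 0.991, -0.131, 312.513], [-1.0, -0.022, -0.021, 44.296], [-0.024, 0.131, 0.991, 1254.768], [0.0, 0.0, 0.0, 1.0]]}
side {'fx': 437.3005400817936, 'fy': 437.3005400817936, 'cx': 246.506436671968, 'cy': 196.46234519826032, 'pose': [[-0.857, 0.391, -0.336, 58.549], [-0.515, -0.644, 0.565, 670.683], [0.005, 0.657, 0.754, 953.317], [0.0, 0.0, 0.0, 1.0]]}
{'fx': 265.3076752728512, 'fy': 265.3076752728512, 'cx': 256.4808412348005, 'cy': 191.5855123349095, 'tool_from_camera': [[-0.0, 0.963, 0.268, 71.981], [1.0, -0.0, 0.001, -0.669], [0.001, 0.268, -0.963, -81.919], [0.0, 0.0, 0.0, 1.0]]}
0.1 [ 9.89082509e-01  1.47361257e-01 -9.25978568e-05 -6.64442232e-04]
```

View pics/top0.png

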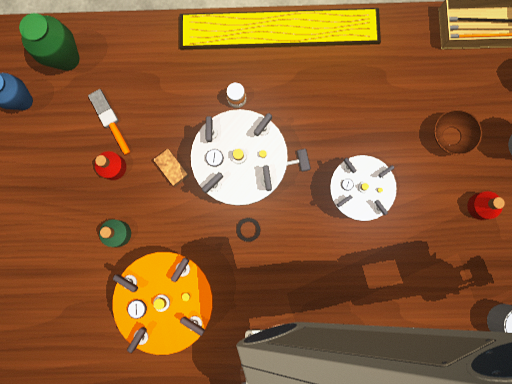

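View pics/side0.png

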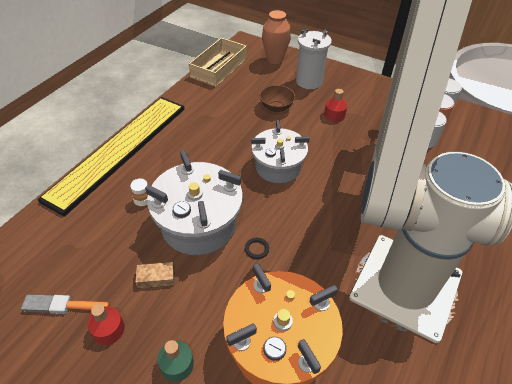

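The top view shows three lookalikes: the big grey lid at (239,157), a small grey one at (364,188) and an orange one at (162,303). The steel canister with wing nuts is only in the side view at (313,55). I choose (239,157), because it is grey and the larger of the grey ones. Next I check it with a close crop and measure it in both views.

```bash
cat > h.py <<'E'
import numpy as np, cv2
from station import env, viewer, set_gripper, workorder
from scipy.spatial.transform import Rotation as R
def cam(n, st=None):
    p=viewer.camera_params(n)
    if n!="wrist": T=np.array(p["pose"])
    else:
        st=st or env.read_state(); T=np.eye(4); T[:3,:3]=R.from_quat(st["orientation"]).as_matrix(); T[:3,3]=st["tool_pos"]; T=T@np.array(p["tool_from_camera"])
    return p,T
def ray(pT,uv):
    p,T=pT; d=np.array([(uv[0]-p["cx"])/p["fx"],-(uv[1]-p["cy"])/p["fy"],-1.]); return T[:3,3],T[:3,:3]@d
def onz(pT,uv,z):
    o,d=ray(pT,uv); return o+d*(z-o[2])/d[2]
def proj(pT,P):
    p,T=pT; c=T[:3,:3].T@(np.asarray(P,float)-T[:3,3]); return np.array([p["cx"]-p["fx"]*c[0]/c[2], p["cy"]+p["fy"]*c[1]/c[2]])
def tri(a,b):
    (o1,d1),(o2,d2)=a,b; s=np.linalg.lstsq(np.c_[d1,-d2],o2-o1,rcond=None)[0]; p,q=o1+s[0]*d1,o2+s[1]*d2
    return (p+q)/2,np.linalg.norm(p-q)
E
python3 - <<'E'
from h import *
import cv2
out=[]
res={}
for n,(u,v,r) in {"top":(239,157,60),"side":(195,200,65)}.items():
    im=cv2.imread(f"pics/{n}0.png"); pT=cam(n)
    c=im[v-r:v+r,u-r:u+r]; out.append(cv2.resize(c,(390,390),interpolation=cv2.INTER_CUBIC))
    hsv=cv2.cvtColor(im,cv2.COLOR_BGR2HSV)
    m=((hsv[...,2]<95)&(hsv[...,1]<90)).astype(np.uint8)
    k,l,st,ce=cv2.connectedComponentsWithStats(m)
    for i in range(1,k):
        if st[i,4]>40 and abs(ce[i][0]-u)<r and abs(ce[i][1]-v)<r:
            rr=cv2.minAreaRect(np.argwhere(l==i)[:,::-1].astype(np.float32))
            print(n,ce[i].round(1),st[i,4],np.round(rr[1],1),onz(pT,ce[i],174).round(0))
    # brass fitting
    b=((hsv[...,0]>18)&(hsv[...,0]<32)&(hsv[...,1]>120)).astype(np.uint8)
    k,l,st,ce=cv2.connectedComponentsWithStats(b)
    for i in range(1,k):
        if st[i,4]>15 and abs(ce[i][0]-u)<r and abs(ce[i][1]-v)<r: print(n,"brass",ce[i].round(1),st[i,4],onz(pT,ce[i],158).round(0))
cv2.imwrite("pics/crop0.png",np.hstack(out))
E
```

```text
top brass [237.8 153.8] 86 [544. 111. 158.]
top brass [262.2 153.6] 36 [543.  53. 158.]
side [257.5 141.4] 56 [13.3  3.9] [480. -95. 174.]
side [185.7 164. ] 61 [20.2  6.3] [593.  73. 174.]
side [229.6 178.9] 140 [22.8  7. ] [470.  59. 174.]
side [156.6 195.6] 127 [24.4  7.6] [589. 194. 174.]
side [181.6 214.4] 50 [ 7.  17.2] [504. 210. 174.]
side [203.1 220.9] 47 [12.  6.] [452. 200. 174.]
side [206.  240.2] 979 [34.  79.4] [416. 240. 174.]
side [256.6 248. ] 237 [20. 23.] [311. 201. 174.]
side brass [194.2 191. ] 50 [531. 125. 158.]
```

View pics/crop0.png

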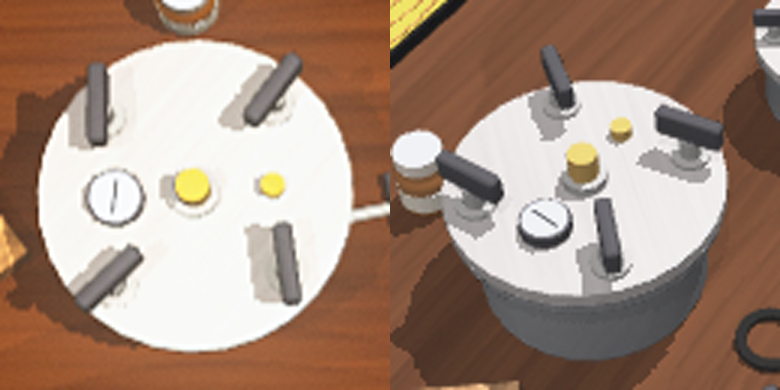

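The crop confirms the choice: the flat grey lid has four bars. Upper right and lower left point at the centre, so they are loose. Upper left and lower right are half tight. The pot centre is near (540,108). Next I take two close wrist views.

```bash
cat >> h.py <<'E'
def down(a): return (R.from_euler('z',a)*R.from_euler('x',np.pi)).as_quat()
E
python3 - <<'E'
from h import *
import json
t0=env.read_state()["time_s"]
sv=[]
for i,(x,y) in enumerate([(500,100),(600,100)]):
    env.reach([x,y,400],down(0.2)); 
    if i==0: print("first", env.read_state()["qpos"])
    env.hold(0.2)
    s=env.read_state(); im=viewer.camera("wrist"); cv2.imwrite(f"pics/w{i}.png",im)
    sv.append({k:np.array(s[k]).tolist() for k in("tool_pos","orientation")})
    print(env.read_state()["time_s"],np.round(s["tool_pos"],1))
    print([proj(cam("wrist",s),P).round() for P in([540,105,170],[640,105,170],[540,205,170])])
json.dump(sv,open("sv.json","w"))
E
python3 -c "
import cv2,numpy as np
cv2.imwrite('pics/w01.png',cv2.resize(np.hstack([cv2.imread('pics/w0.png'),cv2.imread('pics/w1.png')]),(800,300),interpolation=cv2.INTER_AREA))"
```

```text
first [ 1.72953327e-01  1.45171573e-01  1.77787921e+00 -1.27663039e-04
  1.21869572e+00  1.54469325e+00]
3.075 [500.1  99.6 399.9]
[array([259., 146.]), array([278.,  53.]), array([174., 129.])]
3.8083 [599.  100.  400.2]
[array([244., 223.]), array([260., 145.]), array([165., 209.])]
```

View pics/w01.png

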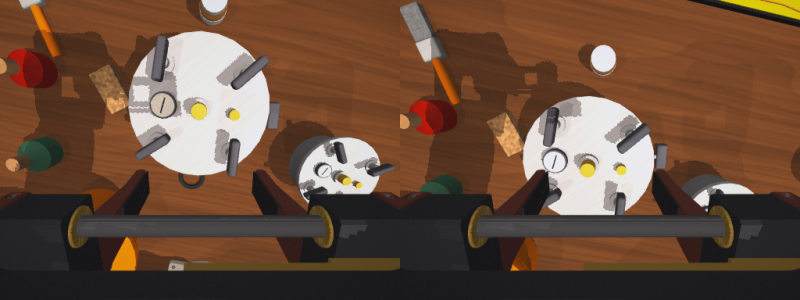

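The left picture (w0) shows all four bars: loose ones near (250,72) and (152,145), half-tight ones near (160,58) and (233,157). The brass fitting is at (199,111). Now I measure.

Run:
```python
from h import *
import json
from scipy.optimize import least_squares
sv=json.load(open("sv.json")); pics={"w0":("wrist",sv[0]),"w1":("wrist",sv[1]),"top":("top",None)}
G=np.array([540,107.])
cents={}; fit={}
for k,(n,s) in pics.items():
    im=cv2.imread("pics/"+("top0" if k=="top" else k)+".png"); pT=cam(n,s)
    hsv=cv2.cvtColor(im,cv2.COLOR_BGR2HSV)
    w=((hsv[...,2]>130)&(hsv[...,1]<60)).astype(np.uint8)
    cu,cv=proj(pT,[*G,126]); 
    kk,l,st,ce=cv2.connectedComponentsWithStats(w); i=max(range(1,kk),key=lambda i: st[i,4] if np.hypot(*(ce[i]-[cu,cv]))<40 else 0)
    hull=cv2.convexHull(np.argwhere(l==i)[:,::-1].astype(np.int32))
    cn=max(cv2.findContours((l==i).astype(np.uint8),cv2.RETR_EXTERNAL,cv2.CHAIN_APPROX_NONE)[0],key=len)[:,0]
    P=np.array([onz(pT,q,124)[:2] for q in cn])
    r=least_squares(lambda x:np.hypot(*(P-x[:2]).T)-x[2],[*G,120],loss="soft_l1",f_scale=1.5)
    print(k,"lid c,r",r.x.round(1)); C=r.x[:2]
    b=((hsv[...,0]>18)&(hsv[...,0]<35)&(hsv[...,1]>120)&(hsv[...,2]>60)).astype(np.uint8)
    kk,l,st,ce=cv2.connectedComponentsWithStats(b)
    for i in range(1,kk):
        p=onz(pT,ce[i],158)
        if st[i,4]>15 and np.hypot(*(p[:2]-C))<20: print("  brass",ce[i].round(1),st[i,4],p.round(1)); cents[k,"brass"]=ray(pT,ce[i])
    m=((hsv[...,2]<110)&(hsv[...,1]<100)).astype(np.uint8)
    kk,l,st,ce=cv2.connectedComponentsWithStats(m)
    for i in range(1,kk):
        p=onz(pT,ce[i],172)[:2]; d=p-C; rad=np.hypot(*d)
        if st[i,4]>60 and 70<rad<115:
            px=np.argwhere(l==i)[:,::-1].astype(np.float32); Q=np.array([onz(pT,q,170)[:2] for q in px]).astype(np.float32)
            (cx,cy),(a,bb),an=cv2.minAreaRect(Q); ev=np.linalg.eigh(np.cov(Q.T))[1][:,1]; pa=np.arctan2(ev[1],ev[0])
            th=np.arctan2(d[1],d[0]); cw=((th-pa)+np.pi/2)%np.pi-np.pi/2
            quad=int(th//(np.pi/2)); cents[k,quad]=ray(pT,ce[i])
            print("  bar q",quad,"px",ce[i].round(1),"n",st[i,4],"pos",p.round(1),"rad",rad.round(1),"th",np.degrees(th).round(1),"box",np.round((a,bb)),"bar",np.degrees(pa%np.pi).round(1),"cw",np.degrees(cw).round(1))
for a,b in (("w0","w1"),("w0","top")):
    for q in ["brass",-2,-1,0,1]:
        if (a,q) in cents and (b,q) in cents:
            p,e=tri(cents[a,q],cents[b,q]); print(a,b,q,p.round(1),e.round(1))
```

```text
w0 lid c,r [541.8 111.3 117. ]
  brass [254.1 142. ] 348 [542.2 111.8 158. ]
  bar q 0 px [204.7  74.4] n 896 pos [603.6 178.3] rad 91.1 th 47.3 box [22. 60.] bar 0.3 cw 47.0
  bar q -1 px [318.4  91.7] n 470 pos [610.9  53.4] rad 90.2 th -40.0 box [17. 61.] bar 141.2 cw -1.2
  bar q -1 px [347.6 143.7] n 154 pos [562.9   5.7] rad 107.7 th -78.7 box [39. 17.] bar 2.5 cw -81.2
  bar q 1 px [194.3 187.7] n 566 pos [475.8 172. ] rad 89.6 th 137.4 box [17. 64.] bar 135.3 cw 2.1
  bar q -2 px [296.4 200.6] n 453 pos [484.4  47.3] rad 86.0 th -131.8 box [63. 20.] bar 9.3 cw 38.9
  bar q -2 px [244.3 233.1] n 247 pos [429.3 101.8] rad 112.8 th -175.1 box [26. 41.] bar 96.1 cw 88.7
w1 lid c,r [548.2 107.1 110.9]
  brass [239.9 215.3] 353 [545.2 111.8 158. ]
  bar q 0 px [193.5 159.7] n 626 pos [608.1 178.1] rad 92.9 th 49.8 box [21. 62.] bar 178.4 cw 51.4
  bar q -1 px [299.3 174. ] n 581 pos [616.2  52.2] rad 87.4 th -38.9 box [24. 59.] bar 139.1 cw 2.0
  bar q -1 px [331.5 198.6] n 162 pos [594.2   6.3] rad 110.8 th -65.5 box [39. 18.] bar 11.7 cw -77.2
top lid c,r [543.1 109.4 116.8]
  brass [237.8 153.8] 86 [543.7 111.1 158. ]
w0 w1 brass [541.4 111.7 147.9] 0.0
w0 w1 -1 [559.4 -44.2  28.7] 0.6
w0 w1 0 [605.2 181.2 157. ] 0.2
w0 top brass [542.7 111.3 162.1] 1.0
```

Measurements are consistent. The fitting is at (542.5,112). Opposite bar centres lie about 184 mm apart, which matches 2×92. The lines between them run at 47.7° and 48.7° (mod 90), so I use 48.2°. Heights triangulate to about 157 mm at mid-bar, also plausible. First operation: the loose screw at −41.8°.

```bash
cat >> h.py <<'E'
C=np.array([542.6,112.]); PHI=np.radians(48.2)
def turn(k,cw0,cw1,C=C,phi=PHI,zup=262):
    """screw k (axis at phi+90k deg): grip bar at cw0 deg, turn to cw1 deg, let go, lift"""
    th=phi+k*np.pi/2; p=C+92*np.array([np.cos(th),np.sin(th)])
    def J(cw,z):
        best=[]
        for h in (-np.pi,0,np.pi):
            a=(th-np.radians(cw))%np.pi+h
            q=env.ik([*p,z],down(a))
            if q is not None: best.append(q)
        q0=np.array(env.read_state()["qpos"]); return min((np.array(q) for q in best if q[5]+1.0<2.5),key=lambda q:abs(q-q0).max())
    env.move_joints(J(cw0,zup))
    if env.read_state()["width"]>50: set_gripper(44)
    if env.move_l([*p,230],rate=80,f_stop=12): print("touched!",env.read_state()["tool_pos"]); return False
    set_gripper(0); w=env.read_state()["width"]
    q=np.array(env.read_state()["qpos"]); q[5]+=np.radians(cw1-cw0); env.move_joints(q); env.hold(0.15)
    s=env.read_state(); set_gripper(44); 
    env.move_l([*p,zup],rate=120); print(k,"w",w,"F",np.round(s["force"],1),"M",np.round(s["wrist_torque"],2),"t",env.read_state()["time_s"]); return True
E
python3 - <<'E'
from h import *
turn(-1,0,45)
env.reach([500,100,400],down(0.2)); env.hold(.1)
im=viewer.camera("wrist"); cv2.imwrite("pics/w2.png",im[30:240,130:400]); print(env.read_state()["time_s"])
cv2.imwrite("pics/w2c.png",cv2.resize(im[30:240,130:400],None,fx=2,fy=2))
E
```

```text
-1 w 14.309413145538343 F [ 5.6  1.6 -3.1] M [ 0.21 -0.92  0.21] t 9.7417
11.2667
```

View pics/w2c.png

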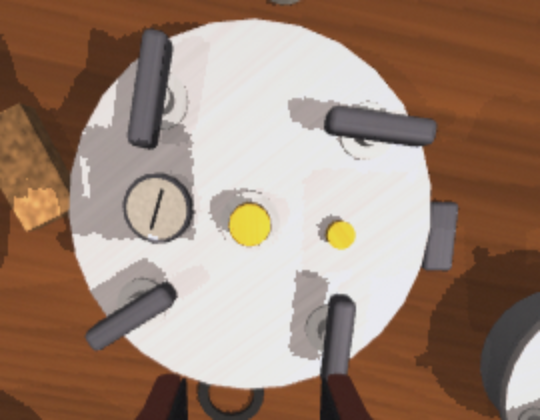

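The picture shows the upper-right bar (380,127 in the crop) now about 45° clockwise of radial. The grip was 14.3 mm wide and side forces were small. Next is the other loose screw, then an angle check.

Run:
```python
from h import *
turn(1,0,45)
env.reach([500,100,400],down(0.2)); env.hold(.4)
im=viewer.camera("wrist"); print(env.read_state()["time_s"])
cv2.imwrite("pics/w3c.png",cv2.resize(im[30:240,130:400],None,fx=2,fy=2))
```

```text
1 w 14.29654815856826 F [ 3.2 -1.7 -1.1] M [-0.45 -0.77 -0.12] t 16.2083
17.825
```

View pics/w3c.png

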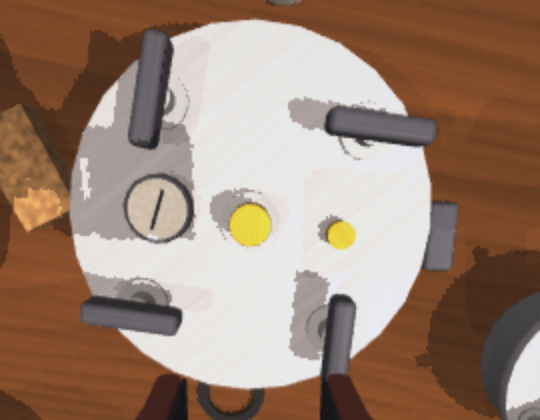

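All four bars are at half: opposite bars are parallel, and adjacent bars are square to each other. Second pass, first pair.

Run:
```python
from h import *
turn(0,45,90) and turn(2,45,90)
env.reach([500,100,400],down(0.2)); env.hold(.4)
im=viewer.camera("wrist"); print(env.read_state()["time_s"])
cv2.imwrite("pics/w4c.png",cv2.resize(im[30:240,130:400],None,fx=2,fy=2))
```

```text
0 w 14.144306593503925 F [ 2.9 -2.8 -0.8] M [-0.47 -0.62 -0.16] t 23.4167
2 w 13.866563495164835 F [ 2.6  6.  -3.1] M [ 0.89 -0.43  0.11] t 27.4833
29.925
```

View pics/w4c.png

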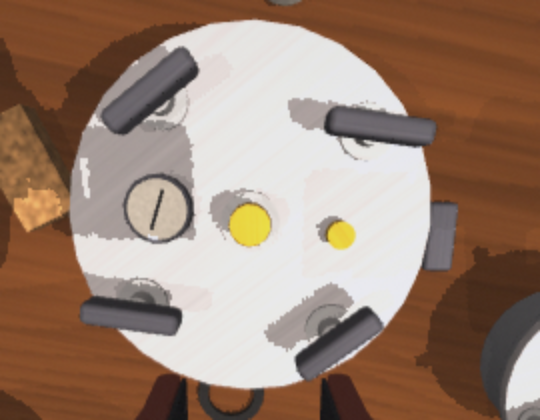

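The upper-left (150,90) and lower-right (340,343) bars are now square to the radius, and the other two are still at half. Second pair next.

Run:
```python
from h import *
turn(-1,45,90) and turn(1,45,90)
env.reach([500,100,400],down(0.2)); env.hold(.4)
im=viewer.camera("wrist"); print(env.read_state()["time_s"])
cv2.imwrite("pics/w5c.png",cv2.resize(im[30:240,130:400],None,fx=2,fy=2))
```

```text
-1 w 13.82072463258982 F [ 4.9 -1.5 -2.6] M [-0.19 -0.62 -0.16] t 34.425
1 w 13.82982393703673 F [ 4.1 -2.8 -2.6] M [-0.51 -0.67 -0.11] t 38.3167
39.4417
```

View pics/w5c.png

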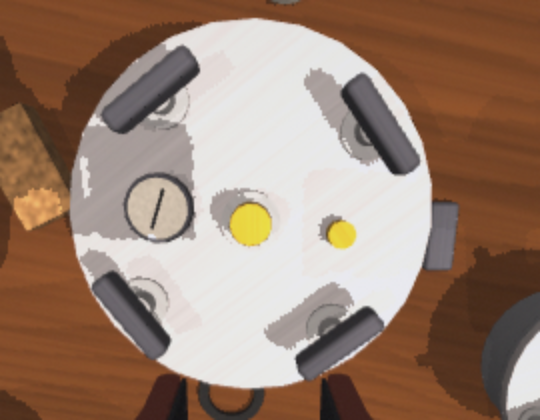

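All four bars stand square to the radius and the gripper is clear, so I hand in.

```bash
python3 -c "
from station import workorder
print(workorder.sign_off())"
```

```text
the job is handed in; nothing more can be done
None
```

The job is handed in at about 39 s of the 67 s: first pass finished, then both opposite pairs turned to tight; the last picture shows all four bars square to the line to the centre and the gripper clear, though the sign-off returned no verdict.

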